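Slide the mould home on the cooling plate and start the timer

TASK

Push the aluminium mould along the cooling plate, down the lane between the two guide rails, until it sits square against the stop at the far end, touching neither rail with the mould or the robot and without lifting or tipping the mould. Then press the push button on the timer box fully down and let go; do not press it before the mould is home. Leave everything else where it stands.

Things in the scene. Friction and masses are not known exactly. Their poses are not given: they have to be found in the camera images.
- cooler: Flat steel cooling plate fixed on the bench, 480 mm long (its x) by 240 mm wide (its y), 25 mm thick; origin at the centre of its underside. Its +x axis is the way along the lane from the open apron (x -240 to 0 mm, no rails) through the lane (x 0 to 190 mm) to the stop. It lies across in front of the robot, its +x pointing roughly to the robot's right.
- rail_left: Guide rail on the plate, +y side: aluminium bar 210 mm long, 12 mm wide, 18 mm high above the plate's top. Origin at the mouth end of the bar, on its centre line, on the plate's top (plate frame x 0, y +66 mm); the bar runs from there along +x. Its inner face is at y = +60 mm of the plate. Must not be touched.
- rail_right: The mirror-image rail on the -y side (origin at plate x 0, y -66 mm; inner face at y = -60 mm). The lane is 120 mm wide between the rails, 10 mm of air on either side of a centred, square mould.
- lane_mouth (a point): Point on the plate's top, midway between the rail ends where the lane begins; axes as the plate's.
- lane_home (a point): Point on the plate's top, on the lane's centre line 145 mm past the mouth: where the centre of the mould's underside lies when it is home against the stop; axes as the plate's. The stop is a dark steel cross bar, 20 mm thick and 30 mm high above the plate, its face 45 mm further along +x; it may be touched.
- mould: Closed two-part aluminium mould, a block 90 mm (its x) by 100 mm (its y) by 45 mm high with flat screw heads on top, 0.5 to 0.95 kg; it slides freely on the plate. Origin at the centre of its underside. It starts on the apron with its x axis within about 20 degrees of the lane's direction, up to 30 mm off the centre line.
- timer_box: White timer box fixed on the bench at the robot's right, 100 by 110 mm, 50 mm high, origin at the centre of its underside; the only button is in the middle of its top.
- timer_btn_top (a point): Centre of the top face of the bare-metal push button, 36 mm across, on top of the timer box; pressed straight down.
- timer_btn (a joint): Travel of the push button, 0 = up, 0.008 m = fully down; a spring pushes it back up, about 5 N when fully down.
- beaker_a: Clear plastic beaker, 84 mm across, 105 mm tall, open top; origin at the centre of its underside. Bystander.
- beaker_b: Second clear beaker of the same size. Bystander.
- spanner: Spanner lying on the bench beyond the timer box. Bystander.
- brush: Brush lying on the bench to the robot's left. Bystander.
- collar: Dark steel collar, 84 mm across, 20 mm tall, lying flat near the timer box. Bystander.
- pin_a: Small brass dowel pin, 30 mm tall, head 20 mm wide, standing on the cooling plate just outside the +y rail. Bystander.
- pin_b: The same brass pin outside the -y rail. Bystander.
- jar: Closed jar, 60 mm across, 80 mm tall, nearer the robot than the timer box. Bystander.
There are look-alikes about, which are no part of the job. Leave any green look-alike of the timer_box alone.

How it is judged:
On the way, in this order (a step that is already met when the one before it is completed fails the run):
1. the mould rests home against the stop (x of mould in the frame of lane_home above -0.005 m and y of mould in the frame of lane_home between -0.012 and 0.012 m and z of mould in the frame of lane_home below 0.004 m and angle between the x axis of mould and the x axis of cooler, either way round below 0.08 rad and linear speed of mould below 0.01 m/s), for 0.2 s.
2. the timer button is pressed fully down (value of joint timer_btn above 0.006 m), for 0.05 s.
At the end, for the whole second after the job is handed in: The mould rests flat in the lane within 5 mm of the stop, square to the lane within 0.08 rad, clear of both rails, and the button has been pressed at least 6 mm down since and is up again (all of step 1 and value of joint timer_btn below 0.002 m); the robot touches nothing.
It fails at once if a guide rail is touched (contact force between any of rail_left, rail_right and anything else above 0.2 N).
It fails at once if the mould is lifted or tipped (z of mould in the frame of lane_home above 0.006 m or angle between mould's own z axis and vertical above 0.12 rad).
It fails at once if the button is pressed before the mould is home (value of joint timer_btn above 0.003 m and x of mould in the frame of lane_home below -0.005 m).
It fails at once if a bystander is moved more than 20 mm (distance of any of beaker_a, beaker_b, spanner, brush, collar, pin_a, pin_b, jar from where it was at the start of the episode above 0.02 m).
It also fails if it takes over 72 s, if anything falls off the work surface, if the arm or the gripper's body presses on something with over 40 N, if the wrist force passes 120 N, or if a joint passes its speed limit or range.

ROBOT

A 6-joint arm with a two-finger parallel gripper is mounted at the origin on the work surface. World frame = base frame: x ahead of the robot, y to its left, z up, the work surface at z = 0. Lengths are in m, angles in rad, forces in N, time in s.
With the tool pointing down it reaches from about 0.25 to 0.725 m from the base axis. Payload 4 kg.
Tool frame: the origin (TCP) lies between the finger pads; the fingertips stand 8 mm ahead of it and the grasp point (between the pads) lies 11 mm behind it; z points along the fingers, y is the direction in which the jaws open and shut (so a half turn about z gives the same grasp; the last joint's range is limited). The gripper opens to 85 mm and grips with 20 to 120 N. Pads are 22 mm wide; open, the fingers measure 114 mm over their backs; the gripper's body (76 mm by 85 mm) begins 54 mm behind the grasp point. The pads swing forward as they close: fully open they stand 13 mm farther back than shut.
Start: joints at [1.341, 0.241, 0.005, 1.335, 0, 1.571], TCP at [0.114, 0.487, 0.239] pointing down, gripper open.
Joint ranges: [-2.72, 2.72], [-1.05, 1.87], [-1.09, 1.28], [-1.99, 2.15], [-1.42, 1.44], [-3.14, 3.14]. Speed limits (rad/s): [2.79, 2.79, 3.14, 3.14, 3.14, 3.14].

INTERFACE

Orientations are given as a unit quaternion [x, y, z, w].
In Python, from workcell import * gives the robot as it stands.
- The arm moves only by the tool send_rows, never from a script. Its argument "increments" is a list that holds one entry, the list of rows, each a list of 6 numbers: the shift along the tool's x, y, z in units of 50 mm (1.0 is 50 mm), then the turn, a rotation vector about the tool's x, y, z in units of 10 degrees (1.0 is 10 degrees). In form: [[[x, y, z, ax, ay, az], ...]]. A call has 1 to 8 rows; each row shifts and turns the commanded pose from where the row before left it, along the tool's axes as they then stand; what a row does not reach is not made up. A row lasts 1/8 s, in which the tool goes at most 62.5 mm and 10.7 degrees, less where a joint would pass 70% of its speed; a pose out of reach is approached as far as the arm can. A call with a number of a shift or a turn outside -1 to 1 is refused whole. A call with a gripper value outside its range is refused whole. "grip" is the closure, from 0 (fully open) to 1 (shut), set as the call begins (left out, the last holds). The fingers move at their own pace and stop on an object; the grip force is fixed at half the most. Time passes only in rows, so rows that do not move let the fingers close. It gives the time, the measured TCP pose, the force and the opening at its end, in the units of the state.
- get_obs(): the state, without advancing time (a new reading comes with each control period).
- camera(name): name is "scene" or "top" or "wrist"; returns a dict with "color" (384x512x3 uint8, red, green, blue), "z_map" (384x512 float32, m along the optical axis (not along the pixel's ray), 0 where there is no reading), "intrinsics" (3x3 intrinsics, pixels), "pose" (4x4, takes a point from camera to world coordinates); the wrist camera has in their place "mount" (4x4, takes a point from camera to tool coordinates, whose origin is the TCP and whose axes are the flange's). Camera axes: x right, y down, z forward; pixel columns grow to the right and rows downward; lengths in m; the calibration is good to about 2 mm. A picture is of the moment at which its call begins: read the wrist's pose just before it.
- job_done(): hands the job in, once; it reports no verdict.
The state is a dict: "clock": time; "joint_pos": joint angles; "joint_vel": joint speeds; "tau": joint torques, N m; "eef_pos": TCP position; "tool_rot": TCP orientation; "ft_force": force on the tool from outside, world axes, zero at the start; "ft_torque": the same for the moment, N m; "grip_width": finger opening in m.
Only numpy, scipy, OpenCV 4.12 (cv2) and the standard library are available. Lean on these libraries where they do the work, as an engineer would, in place of code of your own. Each camera call takes 0.05 s, during which the arm holds its last target.

## Working session

There is one attempt and no reset: what is moved stays moved. The work goes in short steps, Python scripts to look and compute and a tool call to move; the robot and the scene stay as the last step left them, time stands still between calls to the robot, and variables do not carry over. Pictures are saved under pics/ and viewed, and the job is handed in when it is done.

Besides the shell and the picture viewer there is one more tool, called by a JSON object that holds its "op" and its "data". send_rows: Moves the arm, as the interface text tells. Its arguments: {"type":"object","properties":{"increments":{"type":"array"},"grip":{"type":"number"}},"required":["increments"]}

```bash
mkdir -p pics; cat > h.py <<'E'
from workcell import *
import numpy as np, cv2
from scipy.spatial.transform import Rotation as R
def snap(n,f):
    c=camera(n); np.savez('pics/'+f+'.npz',**{k:np.array(v) for k,v in c.items()})
    cv2.imwrite('pics/'+f+'.png',c['color'][:,:,::-1]); return c
def world(c,pose=None):
    K=np.array(c['intrinsics']);z=c['z_map'];P=np.array(c['pose']) if pose is None else pose
    v,u=np.mgrid[:z.shape[0],:z.shape[1]]
    p=np.stack([(u-K[0,2])*z/K[0,0],(v-K[1,2])*z/K[1,1],z],-1)
    return p@P[:3,:3].T+P[:3,3]
E
python3 - <<'E'
from h import *
print(get_obs())
a=snap('top','top0');b=snap('scene','scene0')
print(a['pose'],b['pose'])
E
```

```text
{'clock': 0.0, 'joint_pos': array([1.34099789e+00, 2.41419263e-01, 3.71191664e-03, 1.33520181e+00,
       3.91553461e-05, 1.57079898e+00]), 'joint_vel': array([ 2.08503452e-03, -5.70667804e-05,  3.29325332e-04, -5.66513102e-04,
        1.52082411e-03,  2.19984240e-03]), 'tau': array([ 2.18164896e-04, -3.72315431e+01,  2.52408904e+01,  1.68900867e-02,
        1.28231059e-04, -4.05188576e-07]), 'eef_pos': array([0.1137376 , 0.48625279, 0.23840511]), 'tool_rot': array([ 1.14647843e-01,  9.93405635e-01, -1.04720646e-03, -1.40561707e-04]), 'ft_force': array([ 0.20292   , -0.18327191, -0.32763958]), 'ft_torque': array([-9.57325642e-03,  1.50586167e-03, -2.34377939e-05]), 'grip_width': 0.08549958305329197}
[[-0.02897386 -0.98059366  0.19389842  0.33519762]
 [-0.99933265  0.02409985 -0.02744926  0.01864417]
 [ 0.02224365 -0.19456433 -0.98063752  1.13876908]
 [ 0.          0.          0.          1.        ]] [[ 0.6442502   0.50676826 -0.57282424  1.21611997]
 [ 0.76477613 -0.43439178  0.47583742 -0.52559901]
 [-0.00769084 -0.74464066 -0.66742126  0.82201018]
 [ 0.          0.          0.          1.        ]]
```

View pics/top0.png

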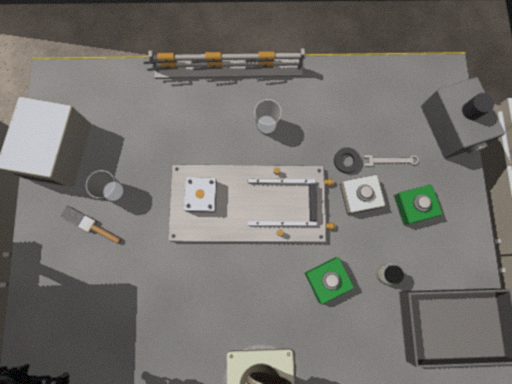

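View pics/scene0.png

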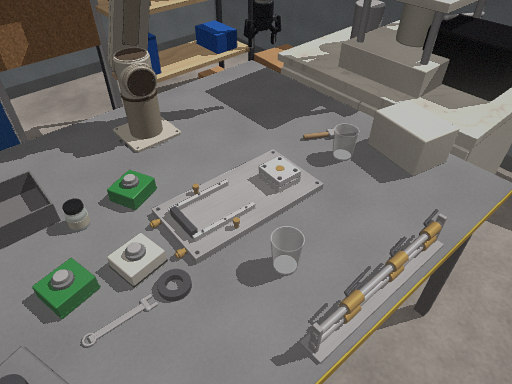

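Top view: the mould is at (200,195). The lane runs to the right, with rails at rows 182 and 223 and the stop at (313,203). The candidates for the button are the white box (366,192) and the green boxes (420,203) and (330,280). I choose the white box and will check it in a close crop.

```bash
cat > m.py <<'E'
from h import *
def rect(p,name):
    r=cv2.minAreaRect((p[:,:2]*1000).astype(np.float32)); print(name,len(p),'c',np.round(r[0],1),'size',np.round(r[1],1),'ang',round(r[2],2),'z',np.round(np.median(p[:,2]),4)); return r
E
python3 - <<'E'
from m import *
a=dict(np.load('pics/top0.npz'))
w=world(a); ok=a['z_map']>0
def reg(u0,u1,v0,v1,z0,z1):
    m=np.zeros_like(ok);m[v0:v1,u0:u1]=1
    m&=ok&(w[...,2]>z0)&(w[...,2]<z1); n,l,s,_=cv2.connectedComponentsWithStats(m.astype(np.uint8)); 
    k=1+np.argmax(s[1:,4]); return w[l==k]
rect(reg(160,335,155,250,.018,.08),'plate')
rect(reg(180,220,172,218,.06,.08),'mould')
rect(reg(243,322,174,188,.036,.050),'railL')
rect(reg(243,322,216,230,.036,.050),'railR')
rect(reg(305,322,180,226,.048,.065),'stop')
rect(reg(338,388,170,217,.042,.056),'box')
p=reg(355,378,180,205,.056,.09);rect(p,'btn');print(p[:,2].max())
c=a['color'][150:300,160:450,::-1]
cv2.imwrite('pics/crop0.png',cv2.resize(c,None,fx=2.7,fy=2.7,interpolation=cv2.INTER_CUBIC))
E
```

```text
plate 11755 c [530.6   9.9] size [509.5 241.3] ang 88.12 z 0.0246
mould 1003 c [552.6 167. ] size [ 91.  100.5] ang 86.79 z 0.0689
railL 268 c [590.7 -82.1] size [205.1  14.9] ang 88.84 z 0.0419
railR 289 c [461.5 -78.7] size [210.2  14.6] ang 88.61 z 0.0419
stop 252 c [ 522.7 -175.4] size [ 21.1 114.5] ang 87.97 z 0.0538
box 907 c [ 546.  -333.3] size [101.  110.8] ang 10.48 z 0.0488
btn 223 c [ 546.6 -333.2] size [50.  50.3] ang 74.73 z 0.0668
0.07808498403976905
```

View pics/crop0.png

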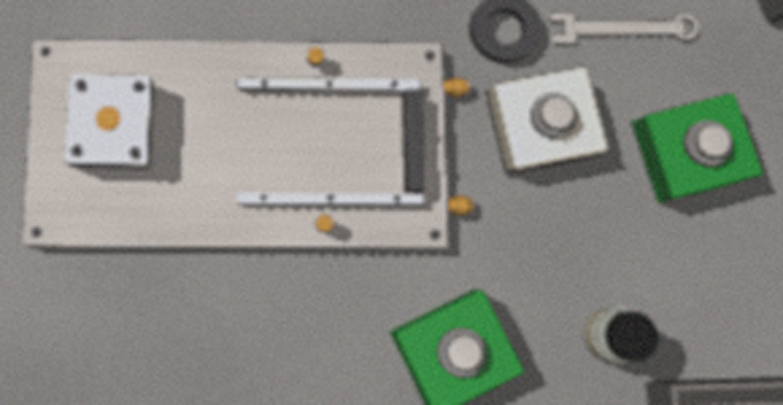

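```bash
cat > g.py <<'E'
from h import *
O=np.array([.5283,.0245]);t=np.radians(1.45)
ex=np.array([-np.sin(t),-np.cos(t)]);ey=np.array([np.cos(t),-np.sin(t)])
def toP(p): d=np.array(p)[...,:2]-O; return np.stack([d@ex,d@ey],-1)
def toW(x,y): return O+x*ex+y*ey
def go(x,y,z,yd,world_xy=False):
    """yd: desired tool-y dir (world 2d). prints turn, then shift in the turned frame"""
    o=get_obs(); Rm=R.from_quat(o['tool_rot'])
    yd=np.array(yd)/np.linalg.norm(yd); Y=np.array([*yd,0]);Z=np.array([0,0,-1.]);T=R.from_matrix(np.stack([np.cross(Y,Z),Y,Z],1))
    rv=(Rm.inv()*T).as_rotvec(degrees=True)/10
    tgt=np.array([x,y,z]) if world_xy else np.array([*toW(x,y),z])
    s=T.inv().apply(tgt-o['eef_pos'])/.05
    print('clock',round(o['clock'],2),'plate pos',np.round(toP(o['eef_pos']),4),'z',round(o['eef_pos'][2],4),'F',np.round(o['ft_force'],1),'w',round(o['grip_width'],4))
    print('TURN',np.round(rv,3),'then SHIFT',np.round(s,3))
E
python3 -c "
from g import *
print(toP([.5526,.167]),toP([.5466,-.3332]))
go(-.143,.097,.20,-ex)"
```

```text
[-0.14306927  0.02068632] [0.35712239 0.02734559]
clock 0.1 plate pos [-0.4512 -0.4261] z 0.2385 F [ 0.3 -0.4  0.6] w 0.0856
TURN [-1.100e-02 -1.000e-03 -1.172e+00] then SHIFT [-10.461  -6.163   0.77 ]
```

{"op": "send_rows", "data": {"increments": [[[0,0,0.38,0,0,-0.586],[0,0,0.39,0,0,-0.586],[-0.7,-0.4,0,0,0,0],[-0.7,-0.4,0,0,0,0],[-0.7,-0.4,0,0,0,0],[-0.7,-0.4,0,0,0,0],[-0.7,-0.4,0,0,0,0],[-0.7,-0.4,0,0,0,0]]], "grip": 0.3}}

```text
clock: 1.1
eef_pos: [0.3216, 0.3606, 0.2004]
tool_rot: [0.013, 1.0, -0.0, -0.0]
ft_force: [-0.6, 0.7, -0.4]
grip_width: 0.0594
```

{"op": "send_rows", "data": {"increments": [[[-0.7,-0.4,0,0,0,0],[-0.7,-0.4,0,0,0,0],[-0.7,-0.4,0,0,0,0],[-0.7,-0.4,0,0,0,0],[-0.7,-0.4,0,0,0,0],[-0.7,-0.4,0,0,0,0],[-0.7,-0.4,0,0,0,0],[0,0,0,0,0,0]]]}}

```text
clock: 2.1
eef_pos: [0.5639, 0.2135, 0.1996]
tool_rot: [0.015, 1.0, -0.0, -0.0]
ft_force: [-0.6, -0.5, 0.4]
grip_width: 0.0597
```

```bash
python3 -c "
from g import *
go(-.143,.097,.045,-ex)
snap('wrist','w1')"
```

```text
clock 2.1 plate pos [-0.1899  0.0308] z 0.1996 F [-0.6 -0.5  0.4] w 0.0597
TURN [-0.004 -0.005 -0.021] then SHIFT [-1.325 -0.937  3.091]
```

View pics/w1.png

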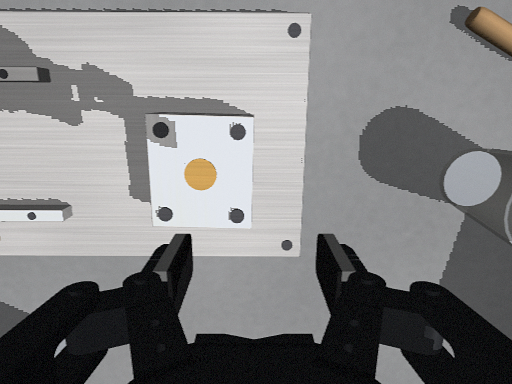

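```bash
cat > wr.py <<'E'
from g import *
from m import rect
def wpose(o,c):
    T=np.eye(4);T[:3,:3]=R.from_quat(o['tool_rot']).as_matrix();T[:3,3]=o['eef_pos'];return T@np.array(c['mount'])
def comps(w,ok,z0,z1,minn=300,hi=None):
    m=ok&(w[...,2]>z0)&(w[...,2]<z1)
    m=cv2.erode(m.astype(np.uint8),np.ones((3,3)))
    n,l,s,ce=cv2.connectedComponentsWithStats(m)
    for k in range(1,n):
        if s[k,4]>minn:
            p=w[l==k]; r=rect(p,f'band{z0}-{z1} px{np.round(ce[k])}'); print('   plate',np.round(toP(np.array(r[0])/1000),4))
E
python3 - <<'E'
from wr import *
o=get_obs();c=dict(np.load('pics/w1.npz'))
w=world(c,wpose(o,c));ok=c['z_map']>0
comps(w,ok,.064,.078);comps(w,ok,.037,.049);comps(w,ok,.02,.03,3000)
E
```

```text
band0.064-0.078 px[200. 170.] 10905 c [551.6 168.5] size [88.1 98.4] ang 86.86 z 0.0706
   plate [-0.1446  0.0197]
band0.064-0.078 px[486. 186.] 507 c [572.6 419.9] size [17.8 63.4] ang 76.19 z 0.0711
   plate [-0.3964  0.0343]
band0.037-0.049 px[20. 74.] 503 c [464.2  11.9] size [35.1 10.2] ang 88.44 z 0.0437
   plate [ 0.0142 -0.0638]
band0.037-0.049 px[ 31. 214.] 689 c [594.2  -6.5] size [63.  10.9] ang 88.57 z 0.0433
   plate [0.0293 0.0667]
band0.02-0.03 px[146. 123.] 56466 c [532.1 102.3] size [325.1 237.5] ang 88.16 z 0.0256
   plate [-0.0779  0.0019]
```

```bash
sed -i 's/\.5283/.5292/' g.py; python3 -c "
from g import *
go(-.144,.100,.045,-ex)"
```

```text
clock 2.15 plate pos [-0.1907  0.0285] z 0.1997 F [-0.2 -0.7 -0.1] w 0.0598
TURN [-0.003 -0.011 -0.013] then SHIFT [-1.43  -0.935  3.094]
```

{"op": "send_rows", "data": {"increments": [[[-0.72,-0.47,0,0,0,0],[-0.71,-0.465,0,0,0,0],[0,0,0.7,0,0,0],[0,0,0.7,0,0,0],[0,0,0.7,0,0,0],[0,0,0.7,0,0,0],[0,0,0.29,0,0,0],[0,0,0,0,0,0]]]}}

```text
clock: 3.15
eef_pos: [0.6312, 0.1673, 0.0454]
tool_rot: [0.012, 1.0, -0.0, -0.001]
ft_force: [0.1, 0.2, -0.3]
grip_width: 0.0602
```

```bash
python3 -c "
from g import *
go(-.144,.061,.045,-ex)
snap('wrist','w2')"
```

```text
clock 3.15 plate pos [-0.1454  0.0983] z 0.0454 F [ 0.1  0.2 -0.3] w 0.0602
TURN [-0.004 -0.015  0.006] then SHIFT [ 0.746 -0.028  0.008]
```

View pics/w2.png

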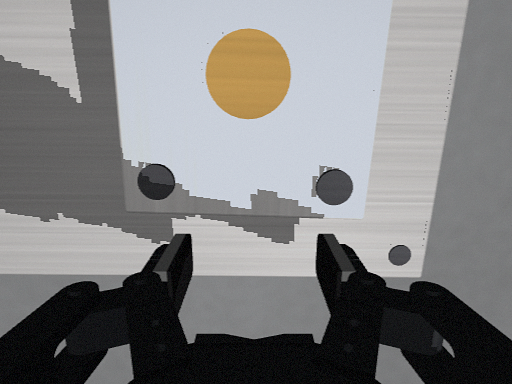

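Both fingers stand behind the mould's far face with a clear gap: the face is at row 215 and the finger tips at row 235. I now push sideways slowly.

{"op": "send_rows", "data": {"increments": [[[0.1,0,0,0,0,0],[0.1,0,0,0,0,0],[0.1,0,0,0,0,0],[0.1,0,0,0,0,0],[0.1,0,0,0,0,0],[0.1,0,0,0,0,0],[0,0,0,0,0,0]]]}}

```text
clock: 4.08
eef_pos: [0.6026, 0.1677, 0.0469]
tool_rot: [0.013, 1.0, 0.0, 0.0]
ft_force: [3.0, -0.8, 2.6]
grip_width: 0.0602
```

```bash
python3 - <<'E'
from wr import *
go(-.144,.061,.045,-ex)
c=snap('top','top2');w=world(c);ok=c['z_map']>0
comps(w,ok,.062,.076,300);comps(w,ok,.0365,.049,150)
o=get_obs();c=snap('wrist','w3');w=world(c,wpose(o,c));ok=c['z_map']>0
comps(w,ok,.064,.076)
E
```

```text
clock 4.08 plate pos [-0.145   0.0698] z 0.0469 F [ 3.  -0.8  2.6] w 0.0602
TURN [0.001 0.005 0.001] then SHIFT [ 0.176 -0.02   0.038]
band0.064-0.076 px[244. 124.] 62501 c [556.3 166.2] size [ 90.5 110.6] ang 89.65 z 0.0706
   plate [-0.1424  0.0235]
```

View pics/w3.png

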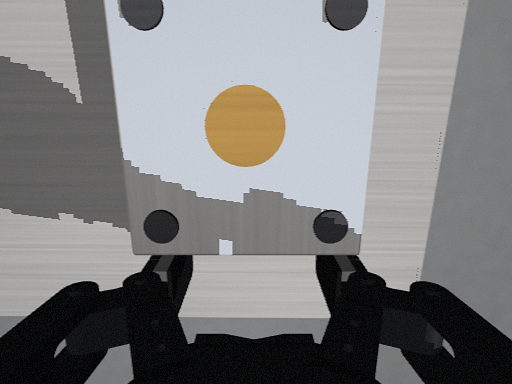

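```bash
cat >> wr.py <<'E'
def disc(o,c):
    w=world(c,wpose(o,c));hsv=cv2.cvtColor(np.ascontiguousarray(c['color']),cv2.COLOR_RGB2HSV)
    m=((hsv[...,0]>8)&(hsv[...,0]<28)&(hsv[...,1]>120)&(w[...,2]>.06)&(w[...,2]<.08)).astype(np.uint8)
    n,l,s,ce=cv2.connectedComponentsWithStats(m);k=1+np.argmax(s[1:,4])
    p=w[l==k];r=rect(p,'disc');print('  disc plate',np.round(toP(np.array(r[0])/1000),4))
    # screws: dark blobs on top
    m=((c['color'].max(-1)<95)&(w[...,2]>.066)&(w[...,2]<.078)).astype(np.uint8)
    n,l,s,ce=cv2.connectedComponentsWithStats(m)
    for k in range(1,n):
        p=w[l==k]
        if s[k,4]>60 and np.ptp(p[:,0])<.02 and np.ptp(p[:,1])<.02: print('  screw',np.round(ce[k]),np.round(toP((p.max(0)+p.min(0))/2),4))
E
python3 - <<'E'
from wr import *
o=get_obs();c=dict(np.load('pics/w3.npz'));disc(o,c)
c=dict(np.load('pics/w1.npz'))
class _:pass
o['eef_pos']=np.array([.5639,.2135,.1996]);disc(o,c)
E
```

```text
disc 5052 c [541.7 166.5] size [27.3 27.6] ang 31.8 z 0.0714
  disc plate [-0.1422  0.0089]
  screw [142.  13.] [-0.1103 -0.0259]
  screw [345.  13.] [-0.1742 -0.026 ]
  screw [161. 226.] [-0.1102  0.0461]
  screw [330. 226.] [-0.1744  0.0462]
disc 765 c [553.8 167.9] size [26. 27.] ang 86.38 z 0.0714
  disc plate [-0.144   0.0209]
  screw [160. 130.] [-0.113 -0.017]
  screw [237. 132.] [-0.1768 -0.0154]
  screw [505. 161.] [-0.4045  0.0094]
  screw [165. 214.] [-0.111   0.0568]
  screw [236. 215.] [-0.1749  0.0584]
```

{"op": "send_rows", "data": {"increments": [[[0.08,0,0,0,0,0],[0.08,0,0,0,0,0],[0.03,0,0,0,0,0],[0,0,0,0,0,0]]]}}

```text
clock: 4.68
eef_pos: [0.593, 0.168, 0.0465]
tool_rot: [0.013, 1.0, 0.0, 0.0]
ft_force: [3.8, 0.5, 3.4]
grip_width: 0.0598
```

```bash
python3 - <<'E'
from wr import *
go(-.144,.1,.045,-ex)
o=get_obs();c=snap('wrist','w4');disc(o,c)
w=world(c,wpose(o,c));ok=c['z_map']>0
comps(w,ok,.037,.049)
E
```

```text
clock 4.67 plate pos [-0.145   0.0601] z 0.0465 F [3.8 0.5 3.4] w 0.0598
TURN [0.    0.001 0.001] then SHIFT [-0.798 -0.02   0.031]
disc 5080 c [531.9 166.8] size [27.5 27.5] ang 78.66 z 0.0715
  disc plate [-0.1423 -0.0009]
  screw [142.  13.] [-0.1105 -0.0356]
  screw [345.  13.] [-0.1742 -0.0357]
  screw [161. 226.] [-0.1103  0.0365]
  screw [330. 227.] [-0.1744  0.0362]
```

{"op": "send_rows", "data": {"increments": [[[-0.3,0,0,0,0,0],[-0.3,0,0,0,0,0],[0,0,-0.8,0,0,0],[0,0,-0.8,0,0,0],[0,0,-0.6,0,0,0],[0,0,0,0,0,0]]]}}

```text
clock: 5.48
eef_pos: [0.6227, 0.1675, 0.158]
tool_rot: [0.012, 1.0, 0.0, 0.0]
ft_force: [0.1, 1.0, -0.8]
grip_width: 0.0597
```

```bash
python3 - <<'E'
from wr import *
o=get_obs();print(o['joint_pos'])
go(-.217,.000,.16,ey);go(-.217,.000,.16,-ey)
c=snap('wrist','w5');disc(o,c)
w=world(c,wpose(o,c));ok=c['z_map']>0
comps(w,ok,.037,.049)
E
```

```text
[2.62482307e-01 5.70188265e-01 2.88589610e-01 1.28832069e+00
 7.44311188e-04 2.87426146e-01]
clock 5.47 plate pos [-0.1454  0.0898] z 0.158 F [ 0.1  1.  -0.8] w 0.0597
TURN [ 7.000e-03 -1.000e-03  9.002e+00] then SHIFT [ 1.433 -1.797 -0.04 ]
clock 5.47 plate pos [-0.1454  0.0898] z 0.158 F [ 0.1  1.  -0.8] w 0.0597
TURN [ 1.000e-03  7.000e-03 -8.998e+00] then SHIFT [-1.433  1.797 -0.04 ]
disc 1428 c [531.8 167. ] size [27.1 26.8] ang 44.69 z 0.0715
  disc plate [-0.1426 -0.001 ]
  screw [197.   7.] [-0.1106 -0.0362]
  screw [299.   7.] [-0.1739 -0.0361]
  screw [202. 125.] [-0.1105  0.0359]
  screw [295. 124.] [-0.174   0.0359]
band0.037-0.049 px[ 37. 162.] 1017 c [595.8  -7.2] size [61.9 11. ] ang 88.63 z 0.0434
   plate [0.03   0.0674]
```

View pics/w5.png

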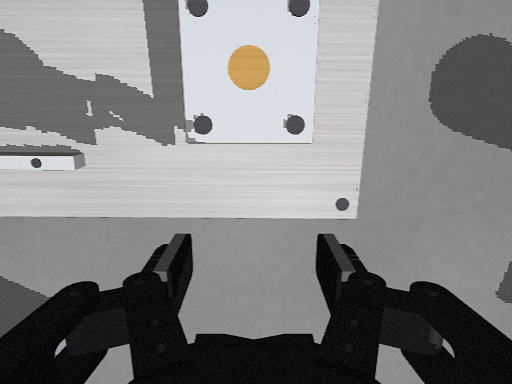

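{"op": "send_rows", "data": {"increments": [[[0,0,0,0,0,-1],[0,0,0,0,0,-1],[0,0,0,0,0,-1],[0,0,0,0,0,-1],[0,0,0,0,0,-1],[0,0,0,0,0,-1],[0,0,0,0,0,-1],[0,0,0,0,0,-1]]]}}

```text
clock: 6.52
eef_pos: [0.6205, 0.1667, 0.1529]
tool_rot: [-0.635, 0.772, 0.002, -0.003]
ft_force: [-0.1, -0.5, 0.3]
grip_width: 0.0601
```

{"op": "send_rows", "data": {"increments": [[[0,0,0,0,0,-1],[-0.48,0.6,0,0,0,0],[-0.48,0.6,0,0,0,0],[-0.48,0.6,0,0,0,0],[0,0,0,0,0,0]]]}}

```text
clock: 7.15
eef_pos: [0.5306, 0.2422, 0.1536]
tool_rot: [-0.699, 0.715, 0.002, -0.003]
ft_force: [0.7, 0.4, -0.5]
grip_width: 0.0599
```

```bash
python3 - <<'E'
from wr import *
o=get_obs();print(o['joint_pos'])
go(-.217,.000,.045,-ey)
c=snap('wrist','w6');disc(o,c)
w=world(c,wpose(o,c));ok=c['z_map']>0
comps(w,ok,.037,.049)
E
```

```text
[ 4.27816810e-01  4.57513243e-01  9.10274954e-02  1.21170084e+00
  7.40157123e-04 -1.12153377e+00]
clock 7.15 plate pos [-0.2176 -0.0041] z 0.1536 F [ 0.7  0.4 -0.5] w 0.0599
TURN [ 0.04  -0.015  0.022] then SHIFT [ 0.013 -0.082  2.172]
disc 1397 c [531.8 166.7] size [27.  26.9] ang 43.09 z 0.0715
  disc plate [-0.1422 -0.001 ]
  screw [190.  38.] [-0.1104  0.0357]
  screw [307.  39.] [-0.1104 -0.0378]
  screw [195. 140.] [-0.1743  0.0356]
  screw [302. 140.] [-0.1741 -0.038 ]
```

View pics/w6.png

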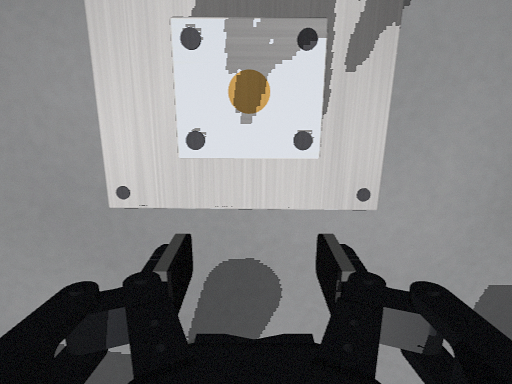

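```bash
python3 - <<'E'
from wr import *
o=get_obs();c=dict(np.load('pics/w6.npz'))
w=world(c,wpose(o,c))
m=((c['color'].max(-1)<95)&(abs(w[...,2]-.0255)<.006)).astype(np.uint8)
n,l,s,ce=cv2.connectedComponentsWithStats(m)
for k in range(1,n):
    p=w[l==k]
    if s[k,4]>40 and np.ptp(p[:,0])<.02 and np.ptp(p[:,1])<.02: print(np.round(ce[k]),np.round(toP((p.max(0)+p.min(0))/2),4),p[:,2].mean())
m=(abs(w[...,2]-.0255)<.004)
for v in (100,130,160):
    q=toP(w[v][m[v]]);print(q[:,1].min(),q[:,1].max())
E
```

```text
[123. 192.] [-0.2239  0.1105] 0.02697743180415604
[363. 194.] [-0.2256 -0.0988] 0.026739511876157775
-0.11315328843026932 0.124041500475568
-0.11310794127414807 0.12509805370654617
-0.11338804360550737 0.12481142367942116
```

```bash
python3 - <<'E'
from wr import *
def fit(w,sel,name):
    m=sel
    q=toP(w);ys=[];xs=[];lo=[];hi=[]
    b=np.round(q[...,0]/.005).astype(int)
    for k in np.unique(b[m]):
        a=q[m&(b==k)]
        if len(a)>8: xs.append(k*.005);lo.append(a[:,1].min());hi.append(a[:,1].max())
    xs=np.array(xs);mid=(np.array(lo)+np.array(hi))/2;wd=np.array(hi)-np.array(lo)
    g=abs(wd-np.median(wd))<.004
    p=np.polyfit(xs[g],mid[g],1);print(name,'n',g.sum(),'width',np.median(wd).round(4),'slope deg',np.degrees(p[0]).round(2),'y at x=-.22,0,.145',np.polyval(p,[-.22,0,.145]).round(4),'xr',xs[g].min(),xs[g].max())
c=dict(np.load('pics/top0.npz'));w=world(c);q=toP(w);ok=c['z_map']>0
fit(w,ok&(abs(w[...,2]-.0245)<.006)&(abs(q[...,1])<.14)&(q[...,0]>-.232)&(q[...,0]<.23),'top plate')
r=ok&(w[...,2]>.036)&(w[...,2]<.049)&(q[...,0]>.01)&(q[...,0]<.185)
fit(w,r&(q[...,1]>.055)&(q[...,1]<.08),'top railL');fit(w,r&(q[...,1]<-.055)&(q[...,1]>-.08),'top railR')
c=dict(np.load('pics/w1.npz'));o=get_obs();o['eef_pos']=np.array([.5639,.2135,.1996]);o['tool_rot']=R.from_matrix(R.from_quat([.015,.9999,-.0,0]).as_matrix()).as_quat()
w=world(c,wpose(o,c));q=toP(w);ok=c['z_map']>0
fit(w,ok&(abs(w[...,2]-.0255)<.004)&(abs(q[...,1])<.14)&(q[...,0]>-.232)&(q[...,0]<.23),'w1 plate')
r=ok&(w[...,2]>.037)&(w[...,2]<.049)&(q[...,0]>.005)
fit(w,r&(q[...,1]>.055)&(q[...,1]<.08),'w1 railL');fit(w,r&(q[...,1]<-.055)&(q[...,1]>-.08),'w1 railR')
E
```

```text
top plate n 92 width 0.2367 slope deg -0.56 y at x=-.22,0,.145 [ 0.0032  0.0011 -0.0004] xr -0.23 0.23
  return _methods._mean(a, axis=axis, dtype=dtype,
  ret = ret.dtype.type(ret / rcount)
Traceback (most recent call last):
TypeError: expected non-empty vector for x
```

```bash
python3 - 2>&1 <<'E' | grep -v Warn
from wr import *
def fit(w,sel,name,mn=2):
    m=sel
    q=toP(w);xs=[];lo=[];hi=[]
    b=np.round(q[...,0]/.005).astype(int)
    for k in np.unique(b[m]):
        a=q[m&(b==k)]
        if len(a)>mn: xs.append(k*.005);lo.append(a[:,1].min());hi.append(a[:,1].max())
    if len(xs)<4: print(name,'few');return
    xs=np.array(xs);mid=(np.array(lo)+np.array(hi))/2;wd=np.array(hi)-np.array(lo)
    g=abs(wd-np.median(wd))<.004
    p=np.polyfit(xs[g],mid[g],1);print(name,'n',g.sum(),'width',np.median(wd).round(4),'slope deg',np.degrees(p[0]).round(2),'y at x=-.22,0,.145',np.polyval(p,[-.22,0,.145]).round(4),'xr',xs[g].min(),xs[g].max())
for nm in ('top0','scene0'):
    c=dict(np.load(f'pics/{nm}.npz'));w=world(c);q=toP(w);ok=c['z_map']>0
    fit(w,ok&(abs(w[...,2]-.0245)<.006)&(abs(q[...,1])<.14)&(q[...,0]>-.232)&(q[...,0]<.23),nm+' plate',8)
    r=ok&(w[...,2]>.036)&(w[...,2]<.049)&(q[...,0]>.01)&(q[...,0]<.185)
    fit(w,r&(q[...,1]>.05)&(q[...,1]<.08),nm+' railL');fit(w,r&(q[...,1]<-.05)&(q[...,1]>-.08),nm+' railR')
c=dict(np.load('pics/w1.npz'));o=get_obs();o['eef_pos']=np.array([.5639,.2135,.1996]);o['tool_rot']=R.from_quat([.015,.9999,-.0,0]).as_quat()
w=world(c,wpose(o,c));q=toP(w);ok=c['z_map']>0
fit(w,ok&(abs(w[...,2]-.0255)<.004)&(abs(q[...,1])<.14)&(q[...,0]>-.232)&(q[...,0]<.23),'w1 plate',8)
r=ok&(w[...,2]>.037)&(w[...,2]<.049)&(q[...,0]>.005)
fit(w,r&(q[...,1]>.05)&(q[...,1]<.08),'w1 railL');fit(w,r&(q[...,1]<-.05)&(q[...,1]>-.08),'w1 railR')
E
```

```text
top0 plate n 92 width 0.2367 slope deg -0.56 y at x=-.22,0,.145 [ 0.0032  0.0011 -0.0004] xr -0.23 0.23
top0 railL n 35 width 0.0096 slope deg -0.06 y at x=-.22,0,.145 [0.0661 0.0658 0.0657] xr 0.01 0.18
top0 railR n 35 width 0.0093 slope deg -0.22 y at x=-.22,0,.145 [-0.0637 -0.0646 -0.0651] xr 0.01 0.18
scene0 plate n 82 width 0.2384 slope deg -0.37 y at x=-.22,0,.145 [0.0053 0.0039 0.003 ] xr -0.23 0.23
scene0 railL n 32 width 0.0113 slope deg -0.49 y at x=-.22,0,.145 [0.0718 0.0699 0.0686] xr 0.015 0.18
scene0 railR n 33 width 0.0112 slope deg -0.51 y at x=-.22,0,.145 [-0.0596 -0.0615 -0.0628] xr 0.015 0.185
w1 plate n 46 width 0.2385 slope deg -0.57 y at x=-.22,0,.145 [0.004  0.0018 0.0004] xr -0.23 0.035
w1 railL n 12 width 0.0114 slope deg -0.24 y at x=-.22,0,.145 [0.0684 0.0675 0.0669] xr 0.005 0.06
w1 railR n 6 width 0.0114 slope deg -0.43 y at x=-.22,0,.145 [-0.0618 -0.0634 -0.0645] xr 0.005 0.03
```

```bash
sed -i 's/^O=.*/t=np.radians(1.9);O=np.array([.5292,.0245])+.0016*np.array([np.cos(t),-np.sin(t)])/' g.py; python3 - <<'E'
from wr import *
o=get_obs();c=dict(np.load('pics/w6.npz'));disc(o,c)
go(-.217,-.003,.045,-ey)
E
```

```text
disc 1397 c [533.4 166. ] size [27.  26.9] ang 43.0 z 0.0718
  disc plate [-0.1416 -0.0021]
  screw [190.  38.] [-0.11    0.0348]
  screw [307.  39.] [-0.1096 -0.0387]
  screw [195. 140.] [-0.1739  0.0343]
  screw [302. 140.] [-0.1732 -0.0393]
clock 7.2 plate pos [-0.217  -0.0059] z 0.154 F [ 0.4  0.4 -0.6] w 0.0596
TURN [ 0.029 -0.014  0.059] then SHIFT [-1.000e-03 -5.700e-02  2.179e+00]
```

{"op": "send_rows", "data": {"increments": [[[0,0,0,0.03,-0.014,0.06],[0,-0.08,0.5,0,0,0],[0,0,0.5,0,0,0],[0,0,0.5,0,0,0],[0,0,0.5,0,0,0],[0,0,0.18,0,0,0],[0,0,0,0,0,0]]]}}

```text
clock: 8.07
eef_pos: [0.5393, 0.2407, 0.0466]
tool_rot: [-0.694, 0.72, -0.001, 0.002]
ft_force: [-0.4, 0.4, -0.1]
grip_width: 0.0597
```

```bash
python3 - <<'E'
from wr import *
go(-.15,-.00,.045,-ey)
o=get_obs();c=snap('wrist','w7');disc(o,c)
E
```

```text
clock 8.07 plate pos [-0.2164  0.0013] z 0.0466 F [-0.4  0.4 -0.1] w 0.0597
TURN [-0.021  0.01  -0.021] then SHIFT [1.329 0.026 0.031]
disc 5669 c [531.7 166.8] size [27.5 27.5] ang 16.97 z 0.0715
  disc plate [-0.1423 -0.0038]
  screw [371. 177.] [-0.1739 -0.0409]
  screw [165. 179.] [-0.1745  0.033 ]
```

View pics/w7.png

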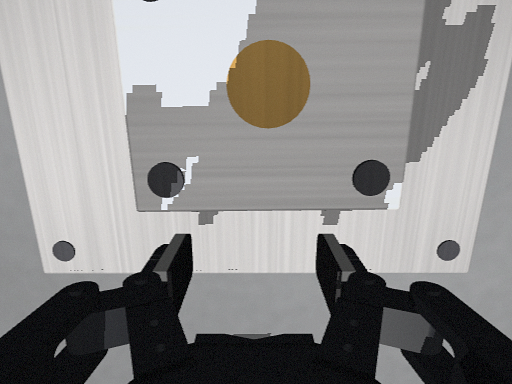

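{"op": "send_rows", "data": {"increments": [[[0,0.1,0.03,0,0,-0.02],[0.12,0,0,0,0,0],[0.12,0,0,0,0,0],[0.1,0,0,0,0,0],[0.1,0,0,0,0,0],[0.1,-0.015,0,0,0,0],[0.1,-0.015,0,0,0,0],[0.1,-0.015,0,0,0,0]]]}}

```text
clock: 9.12
eef_pos: [0.5357, 0.2049, 0.046]
tool_rot: [-0.696, 0.718, -0.001, 0.003]
ft_force: [-1.6, 4.7, 2.6]
grip_width: 0.0597
```

{"op": "send_rows", "data": {"increments": [[[0.1,-0.015,0,0,0,0],[0.1,-0.015,0,0,0,0],[0.1,-0.015,0,0,0,0],[0.05,0,0,0,0,0],[0,0,0,0,0,0]]]}}

```text
clock: 9.75
eef_pos: [0.5376, 0.1867, 0.0459]
tool_rot: [-0.695, 0.719, -0.002, 0.003]
ft_force: [0.9, 3.0, 1.3]
grip_width: 0.0597
```

```bash
cat >> wr.py <<'E'
def pscrew(o,c):
    w=world(c,wpose(o,c));m=((c['color'].max(-1)<95)&(abs(w[...,2]-.0255)<.006)).astype(np.uint8)
    n,l,s,ce=cv2.connectedComponentsWithStats(m)
    for k in range(1,n):
        p=w[l==k]
        if s[k,4]>40 and np.ptp(p[:,0])<.02 and np.ptp(p[:,1])<.02: print('plate screw',np.round(ce[k]),np.round(toP((p.max(0)+p.min(0))/2),4))
E
python3 - <<'E'
from wr import *
go(-.15,-.00,.045,-ey)
o=get_obs();c=snap('wrist','w8');disc(o,c);pscrew(o,c)
w=world(c,wpose(o,c));comps(w,c['z_map']>0,.037,.049,200)
pscrew(o,dict(np.load('pics/w7.npz'))) if 0 else 0
E
```

```text
clock 9.75 plate pos [-0.1624  0.0014] z 0.0459 F [0.9 3.  1.3] w 0.0597
TURN [-0.035  0.011  0.003] then SHIFT [0.247 0.028 0.019]
disc 4955 c [535.1 131.2] size [27.2 27.6] ang 15.04 z 0.0715
  disc plate [-0.1069  0.0007]
  screw [140.  41.] [-0.075   0.0377]
  screw [372.  41.] [-0.0748 -0.0364]
  screw [157. 227.] [-0.1395  0.0379]
  screw [354. 227.] [-0.139  -0.0362]
```

View pics/w8.png

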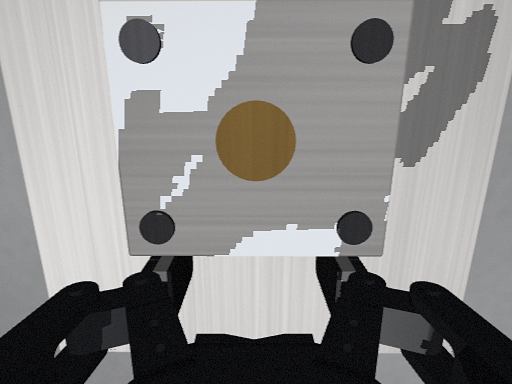

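```bash
cat >> wr.py <<'E'
def edges(o,c):
    w=world(c,wpose(o,c));q=toP(w);m=abs(w[...,2]-.0255)<.004
    xs=[];mid=[]
    for v in range(0,240,10):
        a=q[v][m[v]]
        if len(a)>20 and abs(np.ptp(a[:,1])-.239)<.004: xs.append(np.median(a[:,0]));mid.append((a[:,1].max()+a[:,1].min())/2)
    if len(xs)>3:
        p=np.polyfit(xs,mid,1);print('plate mid slope deg',np.degrees(p[0]).round(2),'n',len(xs),'x',min(xs),max(xs),'mid',np.mean(mid).round(4))
E
python3 - <<'E'
from wr import *
o=get_obs();c=dict(np.load('pics/w8.npz'));edges(o,c)
E
```

```text
plate mid slope deg 0.09 n 18 x -0.15967941657911242 -0.07516485194178696 mid 0.001
```

The mould is square and within 1 mm of the centre line, which the plate edges confirm. I push straight on.

{"op": "send_rows", "data": {"increments": [[[0.15,0,0,0,0,0],[0.15,0,0,0,0,0],[0.15,0,0,0,0,0],[0.15,0,0,0,0,0],[0.15,0,0,0,0,0],[0.15,0,0,0,0,0],[0.1,0,0,0,0,0],[0,0,0,0,0,0]]]}}

```text
clock: 10.8
eef_pos: [0.5357, 0.1367, 0.0457]
tool_rot: [-0.696, 0.719, -0.001, 0.003]
ft_force: [0.6, 3.5, 1.0]
grip_width: 0.0598
```

```bash
cat > ck.py <<'E'
from wr import *
import sys
go(.089,-.00,.045,-ey)
o=get_obs();c=snap('wrist',sys.argv[1]);disc(o,c);edges(o,c)
w=world(c,wpose(o,c));comps(w,c['z_map']>0,.037,.049,200)
E
python3 ck.py w9
```

```text
clock 10.8 plate pos [-0.1123  0.0012] z 0.0457 F [0.6 3.5 1. ] w 0.0598
TURN [-0.032  0.01   0.004] then SHIFT [4.027 0.023 0.013]
disc 4979 c [533.4  81.3] size [27.2 27.6] ang 0.59 z 0.0715
  disc plate [-0.0569  0.0007]
  screw [139.  41.] [-0.0249  0.0377]
  screw [372.  40.] [-0.0249 -0.0366]
  screw [156. 228.] [-0.0889  0.0376]
  screw [354. 228.] [-0.0888 -0.0362]
plate mid slope deg 0.11 n 17 x -0.10959325114029941 -0.029483931714805144 mid 0.001
```

View pics/w9.png

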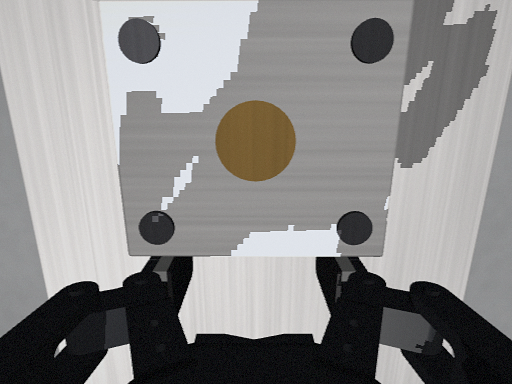

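Unchanged in the view: square and centred. The mould's front face is about 12 mm before the mouth, so I enter with a short push and check against the rails.

{"op": "send_rows", "data": {"increments": [[[0.12,0,0,0,0,0],[0.12,0,0,0,0,0],[0.12,0,0,0,0,0],[0.12,0,0,0,0,0],[0.12,0,0,0,0,0],[0.12,0,0,0,0,0],[0.08,0,0,0,0,0],[0,0,0,0,0,0]]]}}

```text
clock: 11.85
eef_pos: [0.5341, 0.097, 0.0454]
tool_rot: [-0.696, 0.718, -0.001, 0.003]
ft_force: [0.6, 4.3, 2.9]
grip_width: 0.0598
```

```bash
python3 ck.py w10
```

```text
clock 11.85 plate pos [-0.0726  0.0009] z 0.0454 F [0.6 4.3 2.9] w 0.0598
TURN [-0.029  0.013  0.005] then SHIFT [3.232 0.018 0.009]
disc 4996 c [531.9  41.5] size [27.3 27.2] ang 88.7 z 0.0715
  disc plate [-0.0171  0.0006]
  screw [139.  40.] [0.0148 0.0375]
  screw [372.  40.] [ 0.0149 -0.0367]
  screw [156. 228.] [-0.0494  0.0375]
  screw [354. 228.] [-0.0489 -0.0368]
plate mid slope deg 0.03 n 18 x -0.06973737798605735 0.014528221734891707 mid 0.0008
band0.037-0.049 px[89. 45.] 2077 c [597.7   5.2] size [34.9 10.7] ang 88.47 z 0.0436
   plate [0.017  0.0675]
band0.037-0.049 px[421.  46.] 2006 c [464.6   9.7] size [34.5 10.2] ang 88.0 z 0.0437
   plate [ 0.017  -0.0657]
```

View pics/w10.png

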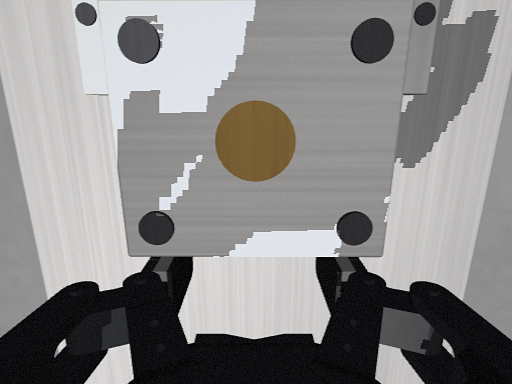

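The mould has entered the lane. The rails sit evenly on both sides (left at column 89, right at column 421), with its centre about 0.4 mm off the lane's.

{"op": "send_rows", "data": {"increments": [[[0.18,0,0,0,0,0],[0.18,0,0,0,0,0],[0.18,0,0,0,0,0],[0.18,0,0,0,0,0],[0.18,0,0,0,0,0],[0.18,0,0,0,0,0],[0.12,0,0,0,0,0],[0,0,0,0,0,0]]]}}

```text
clock: 12.9
eef_pos: [0.5321, 0.0367, 0.0452]
tool_rot: [-0.695, 0.719, -0.001, 0.002]
ft_force: [1.0, 2.4, 2.9]
grip_width: 0.0599
```

```bash
python3 ck.py w11
```

```text
clock 12.9 plate pos [-0.0123  0.0009] z 0.0452 F [1.  2.4 2.9] w 0.0599
TURN [-0.027  0.009  0.003] then SHIFT [2.026 0.018 0.004]
disc 5010 c [529.8 -18.7] size [27.4 27.3] ang 89.17 z 0.0715
  disc plate [0.0432 0.0005]
  screw [138.  40.] [0.0751 0.0376]
  screw [372.  40.] [ 0.0752 -0.0363]
  screw [156. 228.] [0.0106 0.0375]
  screw [354. 228.] [ 0.0113 -0.0367]
plate mid slope deg 0.35 n 17 x -0.00927548311179934 0.07054648075592035 mid 0.001
band0.037-0.049 px[27. 27.] 342 c [618.4 -63.2] size [17.4  7. ] ang 66.5 z 0.0456
   plate [0.0847 0.0905]
band0.037-0.049 px[ 97. 109.] 4824 c [596.5 -25.1] size [94.5 10.6] ang 88.25 z 0.0435
   plate [0.0474 0.0673]
band0.037-0.049 px[412. 108.] 4634 c [463.4 -20.5] size [94.9 10.5] ang 87.86 z 0.0436
   plate [ 0.0471 -0.0659]
```

View pics/w11.png

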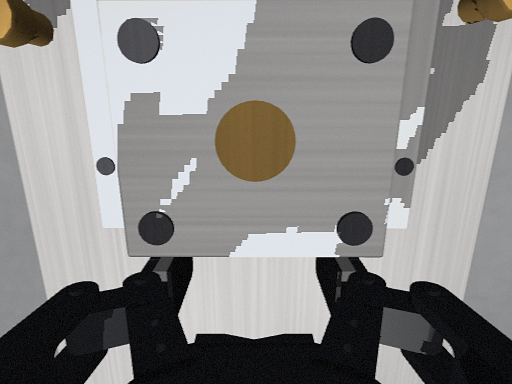

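{"op": "send_rows", "data": {"increments": [[[0.2,0,0,0,0,0],[0.2,0,0,0,0,0],[0.2,0,0,0,0,0],[0.2,0,0,0,0,0],[0.2,0,0,0,0,0],[0.2,0,0,0,0,0],[0.2,0,0,0,0,0],[0.1,0,0,0,0,0]]]}}

```text
clock: 13.95
eef_pos: [0.5295, -0.0374, 0.0451]
tool_rot: [-0.696, 0.718, -0.0, 0.003]
ft_force: [-0.0, 7.0, 3.8]
grip_width: 0.0598
```

{"op": "send_rows", "data": {"increments": [[[0.08,0,0,0,0,0],[0.06,0,0,0,0,0],[0,0,0,0,0,0]]]}}

```text
clock: 14.32
eef_pos: [0.5293, -0.0445, 0.045]
tool_rot: [-0.696, 0.718, -0.001, 0.003]
ft_force: [0.0, 4.4, 2.6]
grip_width: 0.0602
```

```bash
python3 ck.py w12
```

```text
clock 14.32 plate pos [0.0689 0.0008] z 0.045 F [0.  4.4 2.6] w 0.0602
TURN [-0.025  0.017  0.007] then SHIFT [0.402 0.016 0.   ]
disc 5027 c [527.2 -99.9] size [27.4 27.5] ang 42.87 z 0.0715
  disc plate [0.1244 0.0006]
  screw [138.  40.] [0.1564 0.0375]
  screw [372.  40.] [ 0.1565 -0.0366]
  screw [155. 228.] [0.0924 0.0374]
  screw [354. 228.] [ 0.0924 -0.0367]
plate mid slope deg 0.06 n 11 x 0.0991786967757351 0.14734624236010035 mid 0.0011
band0.037-0.049 px[100. 136.] 5846 c [594.4 -89.8] size [127.2  12.1] ang 89.09 z 0.0435
   plate [0.112  0.0674]
band0.037-0.049 px[408. 138.] 5761 c [461.6 -85.7] size [126.6  11.8] ang 87.07 z 0.0436
   plate [ 0.1124 -0.0655]
band0.037-0.049 px[450. 189.] 227 c [440.5 -72.9] size [16.8  5.8] ang 58.54 z 0.0459
   plate [ 0.1003 -0.0871]
band0.037-0.049 px[ 57. 206.] 229 c [618.5 -69.8] size [ 5.7 17.1] ang 27.65 z 0.0456
   plate [0.0913 0.0908]
```

View pics/w12.png

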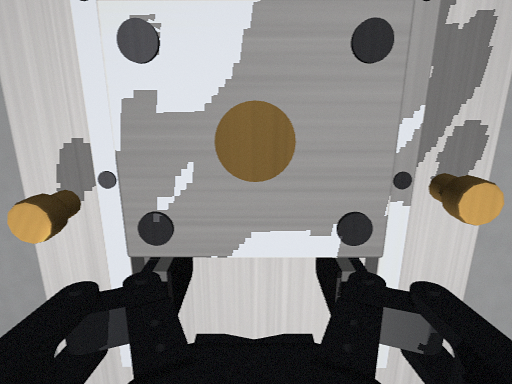

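```bash
python3 - <<'E'
from wr import *
o=get_obs();c=dict(np.load('pics/w12.npz'));z=c['z_map'];w=world(c,wpose(o,c));q=toP(w)
for v,u in [(300,75),(330,95),(290,140),(300,430),(330,415),(290,370),(215,35),(200,482),(260,170),(375,10)]:
    print((u,v),np.round(z[v,u],3),np.round(q[v,u],3),np.round(w[v,u,2],3))
E
```

```text
(75, 300) 0.094 [0.081 0.054] 0.099
(95, 330) 0.097 [0.07 0.05] 0.099
(140, 290) 0.1 [0.08  0.037] 0.093
(430, 300) 0.094 [ 0.081 -0.052] 0.099
(415, 330) 0.099 [ 0.069 -0.05 ] 0.097
(370, 290) 0.101 [ 0.08  -0.037] 0.092
(35, 215) 0.134 [0.091 0.094] 0.055
(482, 200) 0.13 [ 0.099 -0.094] 0.056
(170, 260) 0.119 [0.08  0.033] 0.073
(10, 375) 0.07 [0.079 0.055] 0.124
```

The knuckles are at ±55 mm and z ≥ 0.09, and the pins at ±90 mm and z 0.056, so they are clear. I creep the last 20 mm.

{"op": "send_rows", "data": {"increments": [[[0.05,0,0,0,0,0],[0.05,0,0,0,0,0],[0.05,0,0,0,0,0],[0.05,0,0,0,0,0],[0.05,0,0,0,0,0],[0.04,0,0,0,0,0],[0.03,0,0,0,0,0]]]}}

```text
clock: 15.25
eef_pos: [0.5289, -0.0602, 0.045]
tool_rot: [-0.696, 0.718, -0.0, 0.003]
ft_force: [0.0, 5.3, 3.1]
grip_width: 0.0598
```

{"op": "send_rows", "data": {"increments": [[[0.03,0,0,0,0,0],[0.02,0,0,0,0,0]]]}}

```text
clock: 15.5
eef_pos: [0.5288, -0.0626, 0.045]
tool_rot: [-0.696, 0.718, -0.0, 0.003]
ft_force: [0.4, 6.1, 4.6]
grip_width: 0.0597
```

```bash
python3 ck.py w13
```

```text
clock 15.5 plate pos [0.0871 0.0009] z 0.045 F [0.4 6.1 4.6] w 0.0597
TURN [-0.027  0.02   0.009] then SHIFT [ 0.038  0.018 -0.   ]
disc 5031 c [ 526.7 -118. ] size [27.3 27.6] ang 27.71 z 0.0715
  disc plate [0.1425 0.0006]
  screw [138.  40.] [0.1745 0.0376]
  screw [372.  40.] [ 0.1745 -0.0362]
  screw [155. 228.] [0.1105 0.0375]
  screw [354. 228.] [ 0.1103 -0.0366]
plate mid slope deg 0.14 n 16 x 0.09552405683717552 0.16987007006912275 mid 0.0009
band0.037-0.049 px[101. 137.] 5831 c [ 593.1 -107.8] size [127.3  12.6] ang 88.41 z 0.0435
   plate [0.1301 0.0666]
band0.037-0.049 px[409. 138.] 5791 c [ 461.5 -103.9] size [126.8  12.2] ang 87.78 z 0.0436
   plate [ 0.1306 -0.065 ]
band0.037-0.049 px[444. 225.] 249 c [440.4 -73.3] size [16.6  5.5] ang 58.61 z 0.0456
   plate [ 0.1007 -0.0871]
band0.037-0.049 px[ 63. 241.] 246 c [619.7 -71. ] size [ 6.5 17.5] ang 42.0 z 0.0454
   plate [0.0925 0.092 ]
band0.037-0.049 px[126. 363.] 245 c [599.8   2.3] size [26.7  4.8] ang 87.09 z 0.0436
   plate [0.0198 0.0697]
band0.037-0.049 px[382. 362.] 287 c [462.3   6. ] size [ 5.5 27.1] ang 1.36 z 0.0438
   plate [ 0.0207 -0.0679]
```

Force is still low; continue in 1 mm steps until it rises.

{"op": "send_rows", "data": {"increments": [[[0.02,0,0,0,0,0],[0.02,0,0,0,0,0],[0,0,0,0,0,0]]]}}

```text
clock: 15.92
eef_pos: [0.5288, -0.0641, 0.045]
tool_rot: [-0.696, 0.718, -0.0, 0.003]
ft_force: [1.2, 5.7, 4.4]
grip_width: 0.0601
```

{"op": "send_rows", "data": {"increments": [[[0.02,0,0,0,0,0],[0.02,0,0,0,0,0],[0,0,0,0,0,0]]]}}

```text
clock: 16.3
eef_pos: [0.5288, -0.0641, 0.0451]
tool_rot: [-0.696, 0.718, 0.001, 0.005]
ft_force: [-0.6, 12.1, 4.1]
grip_width: 0.0602
```

{"op": "send_rows", "data": {"increments": [[[0.02,0,0,0,0,0],[0,0,0,0,0,0]]]}}

```text
clock: 16.55
eef_pos: [0.5288, -0.0641, 0.0451]
tool_rot: [-0.696, 0.718, 0.002, 0.006]
ft_force: [0.2, 15.8, 4.9]
grip_width: 0.0599
```

```bash
python3 ck.py w14
```

```text
clock 16.55 plate pos [0.0886 0.001 ] z 0.0451 F [ 0.2 15.8  4.9] w 0.0599
TURN [-0.028  0.061  0.018] then SHIFT [0.008 0.019 0.002]
disc 5056 c [ 526.6 -119.6] size [27.3 27.5] ang 31.67 z 0.0715
  disc plate [0.1441 0.0006]
  screw [138.  40.] [0.176  0.0376]
  screw [373.  41.] [ 0.1762 -0.0364]
  screw [155. 229.] [0.112  0.0376]
  screw [354. 229.] [ 0.1122 -0.0364]
plate mid slope deg 0.05 n 16 x 0.0968112074386201 0.17135440251298645 mid 0.001
band0.037-0.049 px[101. 138.] 5637 c [ 593.4 -109.3] size [126.9  12. ] ang 88.95 z 0.0435
   plate [0.1316 0.067 ]
band0.037-0.049 px[409. 139.] 5747 c [ 461.4 -105.2] size [126.8  12. ] ang 87.58 z 0.0436
   plate [ 0.1319 -0.0651]
band0.037-0.049 px[444. 228.] 218 c [440.6 -73. ] size [15.8  5.2] ang 61.07 z 0.0452
   plate [ 0.1004 -0.0869]
band0.037-0.049 px[ 64. 244.] 251 c [619.4 -70.9] size [ 6.8 17.5] ang 37.38 z 0.0453
   plate [0.0923 0.0917]
band0.037-0.049 px[126. 363.] 201 c [599.7   1.5] size [25.3  5. ] ang 87.44 z 0.0438
   plate [0.0206 0.0696]
band0.037-0.049 px[381. 363.] 272 c [462.5   5.3] size [25.   5.3] ang 88.7 z 0.0438
   plate [ 0.0214 -0.0676]
```

View pics/w14.png

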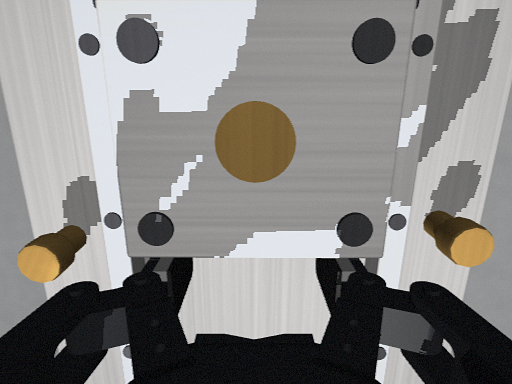

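The mould is against the stop: there is no further travel, and the force rose to 16 N. Back off and rise.

{"op": "send_rows", "data": {"increments": [[[-0.15,0,0,0,0,0],[-0.3,0,0,0,0,0],[0,0,-0.5,0,0,0],[0,0,-0.8,0,0,0],[0,0,-0.8,0,0,0],[0,0,-0.8,0,0,0],[0,0,-0.3,0,0,0],[0,0,0,0,0,0]]]}}

```text
clock: 17.6
eef_pos: [0.5291, -0.0462, 0.2054]
tool_rot: [-0.696, 0.718, -0.002, 0.003]
ft_force: [-0.9, -0.8, -0.1]
grip_width: 0.0597
```

```bash
python3 - <<'E'
from wr import *
o=get_obs();c=snap('wrist','w15');disc(o,c)
go(.52,-.333+.08,.2,-ey) if 0 else go(.5470,-.26,.2,-ey,True)
E
```

```text
disc 897 c [ 526.5 -119.5] size [26.5 26.7] ang 37.05 z 0.0715
  disc plate [0.144  0.0004]
  screw [209.  53.] [0.1759 0.0374]
  screw [302.  53.] [ 0.176  -0.0362]
  screw [212. 135.] [0.1122 0.0371]
  screw [299. 135.] [ 0.1123 -0.0368]
clock 17.65 plate pos [ 0.0707 -0.0002] z 0.2041 F [ 0.4  0.4 -0.8] w 0.0598
TURN [-0.022  0.012  0.005] then SHIFT [ 4.262 -0.515  0.082]
```

View pics/w15.png

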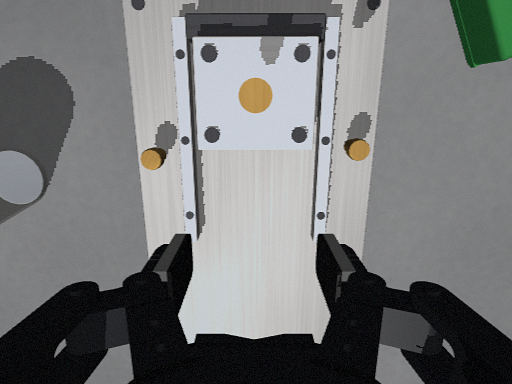

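The mould rests square against the stop (dark bar at rows 15–37) with even gaps to both rails. Next I close the gripper and go to look at the button.

{"op": "send_rows", "data": {"increments": [[[0.6,-0.08,0,0,0,0],[0.6,-0.08,0,0,0,0],[0.6,-0.08,0,0,0,0],[0.6,-0.08,0,0,0,0],[0.6,-0.08,0,0,0,0],[0.6,-0.08,0,0,0,0],[0.6,-0.04,0,0,0,0],[0,0,0,0,0,0]]], "grip": 1}}

```text
clock: 18.65
eef_pos: [0.5467, -0.2584, 0.2016]
tool_rot: [-0.694, 0.72, 0.001, 0.002]
ft_force: [-0.4, 0.9, -0.5]
grip_width: -0.0004
```

```bash
python3 - <<'E'
from wr import *
o=get_obs();c=snap('wrist','w16');w=world(c,wpose(o,c));ok=c['z_map']>0
comps(w,ok,.045,.055,500);comps(w,ok,.057,.07,200);comps(w,ok,.0705,.09,200)
print(o['grip_width'])
E
```

```text
band0.045-0.055 px[250.  88.] 10633 c [ 547.8 -333.3] size [ 97.2 107.3] ang 9.59 z 0.0505
   plate [0.357  0.0289]
band0.045-0.055 px[486. 217.] 3958 c [ 311.  -203.6] size [ 56.6 107.4] ang 23.85 z 0.0506
   plate [ 0.2353 -0.2121]
band0.057-0.07 px[250.  92.] 1009 c [ 547.6 -333.2] size [48.3 48.6] ang 38.79 z 0.0625
   plate [0.3569 0.0287]
band0.057-0.07 px[506. 221.] 358 c [ 311.2 -208.8] size [11.1 39.8] ang 9.6 z 0.0622
   plate [ 0.2404 -0.2117]
band0.0705-0.09 px[249.  92.] 1346 c [ 547.7 -333.2] size [32.5 32.8] ang 47.52 z 0.0744
   plate [0.3569 0.0287]
-0.0003690869994564771
```

View pics/w16.png

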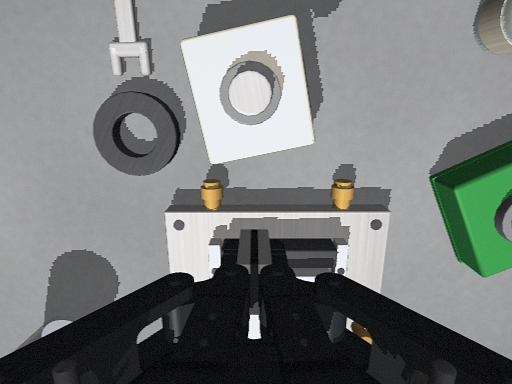

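The button on the white box is at (249,92), world (0.5477, -0.3332), with its top at z 0.0744. The green look-alike is off at the right edge.

```bash
python3 -c "
from g import *
go(.5477,-.3332,.095,-ey,True)"
```

```text
clock 18.7 plate pos [0.2809 0.0253] z 0.202 F [-0.3 -0.1 -0.5] w -0.0003
TURN [-0.006  0.025 -0.005] then SHIFT [ 1.52  -0.069  2.14 ]
```

{"op": "send_rows", "data": {"increments": [[[0.5,-0.02,0,0,0.025,0],[0.5,-0.02,0,0,0,0],[0.52,-0.03,0,0,0,0],[0,0,0.6,0,0,0],[0,0,0.6,0,0,0],[0,0,0.6,0,0,0],[0,0,0.34,0,0,0],[0,0,0,0,0,0]]]}}

```text
clock: 19.7
eef_pos: [0.5486, -0.3325, 0.0961]
tool_rot: [-0.696, 0.718, -0.001, 0.001]
ft_force: [-0.9, 0.8, -0.6]
grip_width: 0.0004
```

```bash
python3 -c "
from wr import *
go(.5477,-.3332,.074,-ey,True)
snap('wrist','w17');snap('scene','s17')"
```

```text
clock 19.7 plate pos [0.3562 0.0296] z 0.0961 F [-0.9  0.8 -0.6] w 0.0004
TURN [-0.011 -0.001  0.007] then SHIFT [0.014 0.018 0.442]
```

View pics/s17.png

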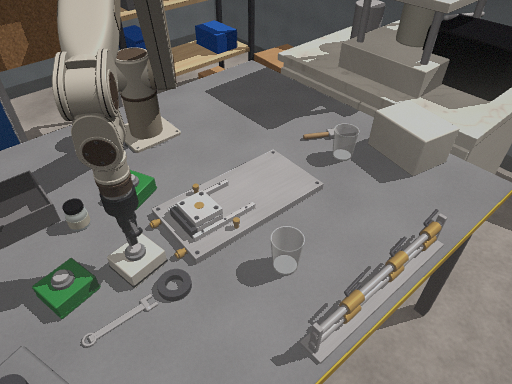

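The closed fingers stand over the white box's button at (135,245), and the mould is at the stop at (200,208). Press slowly.

{"op": "send_rows", "data": {"increments": [[[0,0,0.1,0,0,0],[0,0,0.1,0,0,0],[0,0,0.08,0,0,0],[0,0,0.06,0,0,0],[0,0,0.06,0,0,0],[0,0,0.02,0,0,0],[0,0,0,0,0,0]]]}}

```text
clock: 20.68
eef_pos: [0.5496, -0.3332, 0.077]
tool_rot: [-0.696, 0.718, -0.002, 0.001]
ft_force: [-1.3, 1.0, 3.2]
grip_width: 0.0002
```

{"op": "send_rows", "data": {"increments": [[[0,0,0.04,0,0,0],[0,0,0.04,0,0,0],[0,0,0,0,0,0]]]}}

```text
clock: 21.05
eef_pos: [0.5498, -0.3332, 0.074]
tool_rot: [-0.696, 0.718, -0.003, 0.001]
ft_force: [-3.9, 2.5, 9.8]
grip_width: -0.0
```

{"op": "send_rows", "data": {"increments": [[[0,0,0.03,0,0,0],[0,0,0,0,0,0]]]}}

```text
clock: 21.3
eef_pos: [0.5498, -0.3333, 0.0739]
tool_rot: [-0.696, 0.718, -0.003, 0.001]
ft_force: [-5.2, 3.4, 16.5]
grip_width: -0.0002
```

Bottomed out: there is no more travel, and 16.5 N is well above the 5 N spring. Release.

{"op": "send_rows", "data": {"increments": [[[0,0,-0.2,0,0,0],[0,0,-0.4,0,0,0],[0,0,-0.7,0,0,0],[0,0,-0.8,0,0,0],[0,0,-0.8,0,0,0],[0,0,0,0,0,0],[0,0,0,0,0,0]]]}}

```text
clock: 22.18
eef_pos: [0.5489, -0.3329, 0.2153]
tool_rot: [-0.696, 0.718, -0.002, 0.001]
ft_force: [-0.5, -0.1, -1.5]
grip_width: 0.0003
```

{"op": "send_rows", "data": {"increments": [[[-0.6,0,0,0,0,0],[-0.6,0,0,0,0,0],[-0.4,0,0,0,0,0],[0,0,0,0,0,0],[0,0,0,0,0,0]]]}}

```text
clock: 22.8
eef_pos: [0.5516, -0.2536, 0.2157]
tool_rot: [-0.696, 0.719, -0.003, 0.001]
ft_force: [-1.0, 0.4, -0.5]
grip_width: 0.0
```

```bash
python3 - <<'E'
from wr import *
o=get_obs();c=snap('wrist','w18');w=world(c,wpose(o,c));ok=c['z_map']>0
comps(w,ok,.0705,.09,200)
c=snap('scene','s18')
cv2.imwrite('pics/s18c.png',cv2.resize(c['color'][140:310,30:360,::-1],None,fx=2.4,fy=2.4))
print(o['ft_force'],o['eef_pos'])
E
```

```text
band0.0705-0.09 px[256.  88.] 1199 c [ 547.8 -333.2] size [32.1 32.2] ang 88.41 z 0.0745
   plate [0.3569 0.0288]
[-0.96431297  0.42451926 -0.54395289] [ 0.55157271 -0.2535712   0.21574444]
```

View pics/s18c.png

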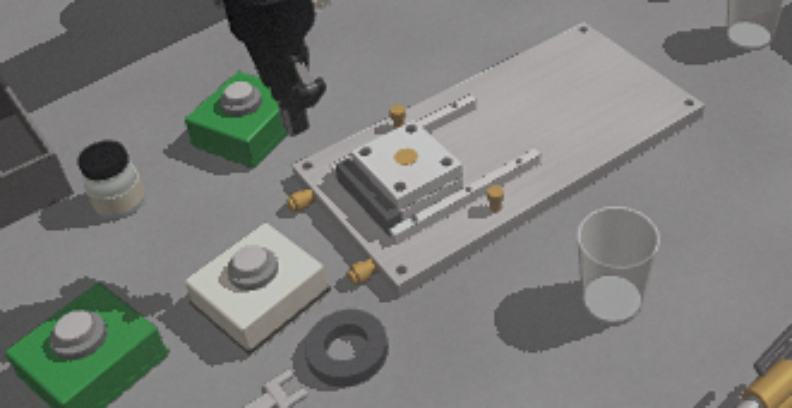

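The mould sits at the stop at crop (405,160). The button is back up at z 0.0745, and the arm is clear in the air. Handing in.

```bash
python3 -c "
from h import *
print(job_done())"
```

```text
the job is handed in; nothing more can be done
None
```

The mould is home against the stop, and the timer button was pressed fully down and let go afterwards. I handed the job in at about 23 s of the 72 s allowed, and `job_done` reports no verdict.

**What I did:** I squared and centred the mould on the apron with a two-finger push from the side. Then I pushed it down the lane with both fingers on its back face until the force rose to 16 N with no further movement. After backing off, I pressed the white box's button with closed fingers until it bottomed out (16.5 N against a 5 N spring) and released it.

**Last checks:**
- **Mould:** the wrist view just after I backed off put it about 1 mm short of the estimated home point, in line with the calibration error. It was within about 1 mm of the lane's centre line and square to within about 0.3°. The final scene picture shows it still at the stop.
- **Rails:** no sign of contact, with about 9–10 mm of gap on each side. I judged this from the pictures; rail forces cannot be read directly.
- **Button:** its top is back at z 0.0745, against 0.0744 before the press.
- **Bystanders:** the pins, jar, collar, the near beaker and the green boxes look unmoved in the final picture. The brush and most of the spanner and second beaker were outside that crop, but the arm never went low near them.

**What disagreed:** my first plate-angle estimate from the top camera (1.45°) differed from the wrist and plate-edge measurements (about 1.9°). I corrected this before the lane, and the mould's resulting sideways offset of a few millimetres was taken out during the push on the apron.

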